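# Find the heavy side of a rotor on the balancing stand and hold it at the bottom

## Task

Push the loose blue pointer block, without lifting it, into the yellow taped outline beside the balancing stand, square with it. Then grip the red crank and turn the rotor at least once right round, either way, feeling which side is heavy; finally turn it so that the heavy side is straight down and finish still gripping the crank there, without letting go. Leave the mug, black tin and block plane alone.

Things in the scene. Friction and masses are not known exactly. Their poses are not given: they have to be found in the camera images.
- stand: Balancing stand fixed to the bench, turned up to 9 degrees either way: grey base 170x170x12 mm, green bearing post 70 mm wide, 176 mm high, an aluminium rotor in front of it. Origin on the bench 20 mm behind the rotor's middle; x points away from the robot along the level axle, y left, z up. Does not move.
- hub (a point): Centre of the rotor, on its axle, 140 mm above the bench; axes as the stand's. The rotor is a closed aluminium disc, 140 mm across, 34 mm thick, its front 17 mm before this point plus a 12 mm boss. Hidden inside on an unknown side, different each time, is a lead weight (0.32 to 0.43 kg, 46 mm off the axle), too weak to turn the rotor against its bearing drag, so it stays where it is left.
- rotor (a joint): Rotor angle, rad: 0 with the crank straight up, growing clockwise seen from the robot (1.57: crank at the right, -y). Range 2 turns each way; starts within -0.7..0.7. Bearing drag 0.22 N m, i.e. 4.4 N at the crank grip, against the turning whichever way; the weight adds up to 2.9 to 3.9 N while the heavy side rises level with the axle, and takes as much away while it sinks there.
- crank_grip: Red sleeve, 16 mm in diameter, 60 mm long, spinning freely on the crank pin, parallel to the axle and 50 mm off it, on the robot's side of the rotor. Origin on the sleeve's axis at its middle, 75 mm nearer the robot than hub. Grip it from above across its 16 mm, 5 to 15 mm nearer the robot than its middle to clear the rotor, and lead it round the circle with the hand kept in one attitude.
- pointer_block: Loose blue block 60 (x, front to back) x 100 (y) x 36 mm high, 0.6 kg, origin in the middle of its underside. On top near its right (-y) edge a dark clamp up to 62 mm high holds an 8 mm steel rod, 46 mm high, reaching to the right to a tip 168 mm from the origin. Starts 9 to 13 cm before the outline (nearer the robot), turned at most 9 degrees against it; slides when pushed on its near face.
- spot (a point): Centre, on the bench, of the yellow taped outline (102x62 mm inside lines, of 10 mm thin tape that does not hinder sliding), left of the stand; axes as the stand's. The pointer block belongs here with its origin on this point and its x axis along this one.
- green_mug: Green enamel mug, 69 mm across, 81 mm high, origin under its centre; a bystander on the left.
- black_tin: Small black tin, 53 mm across, 50 mm high, origin under its centre; a bystander on the right.
- block_plane: Iron block plane, 46x150x54 mm, origin under its centre; a bystander on the right.
Things that resemble listed ones, but are neither listed nor needed, are in the scene too. There is more than one size of the pointer_block; the one meant has the size given above.

How it is judged:
On the way, in this order (a step that is already met when the one before it is completed fails the run):
1. the pointer block is pushed into the yellow outline, square with it (horizontal distance between pointer_block and spot below 0.015 m and angle between the x axis of pointer_block and the x axis of spot, either way round below 0.17 rad), for 0.2 s.
2. the rotor has been turned once right round by its crank grip, in either direction (contact force between the fingers and crank_grip above 1 N and (value of joint rotor above 5.4 rad or value of joint rotor below -5.4 rad)), for 0.05 s.
At the end, for the whole second after the job is handed in: The rotor stands still with its hidden weight (slug_c0) within 20 degrees of straight down, the fingers still grip the red crank grip (more than 2 N), and the pointer block stands flat within 15 mm of the middle of the yellow outline and within 10 degrees of square with it (all of step 1 and z of slug_c0 in the frame of stand below 0.0968 m and contact force between the fingers and crank_grip above 2 N and distance between the grasp point and crank_grip below 0.045 m and velocity of joint rotor between -0.05 and 0.05 rad/s and angle between pointer_block's own z axis and vertical below 0.1 rad); the arm keeps its last pose, push and grip.
It fails at once if the mug, black tin or block plane is moved by more than 20 mm (distance of any of green_mug, black_tin, block_plane from where it was at the start of the episode above 0.02 m).
It fails at once if the pointer block is lifted off the bench by more than 15 mm (height (world z) of pointer_block above 0.015 m).
It also fails if it takes over 72 s, if anything falls off the work surface, if the arm or the gripper's body presses on something with over 40 N, if the wrist force passes 120 N, or if a joint passes its speed limit or range.

## Robot

A 6-joint arm with a two-finger parallel gripper is mounted at the origin on a cart in front of the work surface, level with it; the furniture and walls round the work are solid. World frame = base frame: x ahead of the robot, y to its left, z up, the work surface at z = 0. Lengths are in m, angles in rad, forces in N, time in s.
With the tool pointing down it reaches from about 0.25 to 0.85 m from the base axis. Payload 12.5 kg.
Tool frame: the origin (TCP) lies midway between the tips of the shut fingers; the grasp point (between the pads) lies 19 mm behind it (robot.hold_point_z is the distance from the TCP to the grasp point, in m); z points along the fingers, y is the line along which they close (so a half turn about z gives the same grasp; the last joint's range is limited). The gripper opens to 93 mm and grips with 3 to 60 N. Pads are 15 mm wide; open, the fingers measure 128 mm over their backs; the gripper's body (75 mm by 188 mm) begins 65 mm behind the grasp point.
Start: joints at [-0.085, 0.351, 1.652, -0, 1.139, -0.085], TCP at [0.55, 0, 0.219] pointing down, gripper open.
Joint ranges: [-2.75, 2.75], [-0.79, 2.1], [0.01, 2.65], [-1.57, 4.71], [0.07, 3.14], [-2.87, 2.87]. Speed limits (rad/s): [2.22, 2.22, 2.79, 3.14, 3.14, 3.14].

## Interface

Orientations are given as a unit quaternion [w, x, y, z].
In Python, from station import robot gives the robot as it stands. The module is installed in compiled form; this text tells all that it offers.
- The arm moves only by the tool carry_out, never from a script. Its argument "deltas" is one flat list of numbers, 7 for each row, row after row: the turn, a rotation vector about the tool's x, y, z in degrees, then the shift along the tool's x, y, z in cm, then the opening, from 0 (shut) to 1 (fully open). In form: [rx, ry, rz, x, y, z, gripper, rx, ry, rz, x, y, z, gripper, ...]. A call has 1 to 8 rows; each row shifts and turns the commanded pose from where the row before left it, along the tool's axes as they then stand; what a row does not reach is not made up. A row lasts 1/10 s, in which the tool goes at most 50 mm and 8.59 degrees, less where a joint would pass 70% of its speed; a pose out of reach is approached as far as the arm can. A call with a gripper value outside its range is refused whole. The fingers move at their own pace and stop on an object; "grip_force" is the grip in N (left out, the last holds). Time passes only in rows, so rows that do not move let the fingers close. It gives the time, the measured TCP pose, the force, the opening and the grip force at its end, in the units of the state.
- robot.sense(): the state, without advancing time (a new reading comes with each control period).
- robot.read_camera(name): name is "scene" or "side" or "wrist"; returns (picture, depth): 384x512x3 uint8, red, green, blue; 384x512 float32, m along the optical axis (not along the pixel's ray), 0 where there is no reading.
- robot.camera_info(name): a dict with "fx", "fy", "cx", "cy" (pixels), "origin" and "rotation" of the camera in the world. Camera axes: x right, y down, z forward; pixel columns grow to the right and rows downward; lengths in m; the calibration is good to about 2 mm. The wrist camera is an equidistant fisheye: a pixel r from the principal point sees the ray r / f radians off the axis. A picture is of the moment at which its call begins: read the wrist's pose just before it. camera_info takes no time and is no camera call; for the wrist camera it gives the pose at the moment of the call.
- robot.close_job(): hands the job in; it is judged then, once.
Trained networks look in the newest picture that a camera, given by its name, has taken for a name from the list of things; names that differ only in an ending like _2 or _b are one class to them, and where a whole thing is asked for, a point or a joint stands for the part that bears it (a point fixed in the world has none). Each returns a list of dicts, best first, with "p" (0 to 1); they miss things now and then, are a little off and sometimes report something else, mostly with a low value. They report only what shows in the picture. A call takes as long as a camera call. They do not tell look-alikes from the thing itself.
- robot.find_in(camera, query): "point" ([row, column] as shares, 0 to 1, of the picture: columns of its width, rows of its height, amid what is visible of it).
- robot.trace(camera, query): "pixels" (384x512 bool, what is visible of it) and "point" ([row, column] as shares, 0 to 1, of the picture: columns of its width, rows of its height, amid what is visible of it).
- robot.landmark_of(camera, query): "point" ([row, column] as shares, 0 to 1, of the picture: columns of its width, rows of its height: a listed point, or the origin of a listed thing).
The state is a dict: "time_s": time; "qpos": joint angles; "qvel": joint speeds; "joint_efforts": joint torques, N m; "tcp_pos": TCP position; "tool_rot": TCP orientation; "wrist_force": force on the tool from outside, world axes, zero at the start; "wrist_torque": the same for the moment, N m; "opening": finger opening in m; "grip_force": force on a finger pad.
Only numpy, scipy, OpenCV 4.12 (cv2) and the standard library are available. Lean on these libraries where they do the work, as an engineer would, in place of code of your own. Each camera call takes 0.05 s, during which the arm holds its last target. There are 200 camera calls.

## Working session

There is one attempt and no reset: what is moved stays moved. The work goes in short steps, Python scripts to look and compute and a tool call to move; the robot and the scene stay as the last step left them, time stands still between calls to the robot, and variables do not carry over. Pictures are saved under pics/ and viewed, at most 10 in all, crops included, and the job is handed in when it is done.

Besides the shell and the picture viewer there is one more tool, called after "Call:" in YAML: its name, and indented under it one key for each argument. carry_out: Moves the arm, as the interface text tells. Its arguments: {"type":"object","properties":{"deltas":{"type":"array","items":{"type":"number"}},"grip_force":{"type":"number"}},"required":["deltas"]}

```bash
mkdir -p pics; cat > h.py <<'E'
import numpy as np, cv2
from station import robot
def cloud(n):
    p,d=robot.read_camera(n); c=robot.camera_info(n)
    v,u=np.mgrid[0:384,0:512]
    X=np.stack([(u-c['cx'])/c['fx']*d,(v-c['cy'])/c['fy']*d,d],-1)
    W=X@np.array(c['rotation']).T+np.array(c['origin'])
    W[d==0]=np.nan
    return p,d,W
E
python3 - <<'E'
from h import *
ps=[]
for n in ("scene","side"):
    p,d,W=cloud(n); np.savez(n+'.npz',p=p,d=d,W=W); ps.append(p)
    print(n,robot.camera_info(n))
    for q in ("pointer_block","spot","hub","crank_grip","stand","green_mug","black_tin","block_plane"):
        for r in robot.landmark_of(n,q)[:3]:
            a,b=int(r['point'][0]*384),int(r['point'][1]*512)
            print(q,round(r['p'],2),a,b,W[a,b].round(3))
cv2.imwrite('pics/a.png',cv2.resize(ps[0][:,:,::-1],(800,600)))
cv2.imwrite('pics/b.png',cv2.resize(ps[1][:,:,::-1],(800,600)))
s=robot.sense();print(s)
E
```

```text
Traceback (most recent call last):
  File "h.py", line 7, in cloud
    W=X@np.array(c['rotation']).T+np.array(c['origin'])
      ~^~~~~~~~~~~~~~~~~~~~~~~~~~
ValueError: matmul: Input operand 1 has a mismatch in its core dimension 0, with gufunc signature (n?,k),(k,m?)->(n?,m?) (size 4 is different from 3)
```

Rotation is a quaternion.

```bash
cat > h.py <<'E'
import numpy as np, cv2
from scipy.spatial.transform import Rotation as Ro
from station import robot
def rot(q): return Ro.from_quat(np.roll(q,-1)).as_matrix()
def cloud(n):
    p,d=robot.read_camera(n); c=robot.camera_info(n)
    v,u=np.mgrid[0:384,0:512]
    X=np.stack([(u-c['cx'])/c['fx']*d,(v-c['cy'])/c['fy']*d,d],-1)
    W=X@rot(c['rotation']).T+np.array(c['origin'])
    W[d==0]=np.nan
    return p,d,W
E
python3 - <<'E'
from h import *
ps=[]
for n in ("scene","side"):
    p,d,W=cloud(n); np.savez(n+'.npz',p=p,d=d,W=W); ps.append(p)
    print(n,robot.camera_info(n))
    for q in ("pointer_block","spot","hub","crank_grip","stand","green_mug","black_tin","block_plane"):
        for r in robot.landmark_of(n,q)[:3]:
            a,b=int(r['point'][0]*384),int(r['point'][1]*512)
            print(q,round(r['p'],2),a,b,W[a,b].round(3))
cv2.imwrite('pics/a.png',cv2.resize(ps[0][:,:,::-1],(800,600)))
cv2.imwrite('pics/b.png',cv2.resize(ps[1][:,:,::-1],(800,600)))
s=robot.sense();print(s)
E
```

```text
scene {'fx': 473.1228475653568, 'fy': 473.1228475653568, 'cx': 253.40904811096095, 'cy': 189.27206186133742, 'origin': array([-0.4684043 ,  0.76275608,  1.02608597]), 'rotation': array([ 0.20614653, -0.41890564,  0.78546185, -0.40628975])}
pointer_block 0.78 261 191 [0.469 0.328 0.024]
pointer_block 0.6 221 233 [0.548 0.13  0.034]
spot 0.85 206 217 [0.683 0.111 0.001]
hub 0.75 160 258 [ 0.652 -0.039  0.157]
crank_grip 0.49 156 276 [0.491 0.01  0.274]
stand 0.71 189 252 [ 0.687 -0.04   0.013]
green_mug 0.64 262 146 [0.557 0.435 0.006]
side {'fx': 364.4238019651982, 'fy': 364.4238019651982, 'cx': 260.39476357219723, 'cy': 188.23247984373032, 'origin': array([ 0.23950284, -0.86928021,  0.63359353]), 'rotation': array([-0.51161464,  0.84461439, -0.13831202,  0.07580749])}
pointer_block 0.85 212 264 [0.548 0.063 0.033]
pointer_block 0.47 190 227 [0.479 0.278 0.016]
spot 0.86 204 290 [ 0.668  0.137 -0.002]
hub 0.93 193 319 [ 0.655 -0.092  0.161]
crank_grip 0.71 184 295 [ 0.589 -0.077  0.193]
stand 0.78 231 316 [ 0.673 -0.056  0.01 ]
green_mug 0.64 175 241 [0.563 0.394 0.01 ]
black_tin 0.58 306 267 [ 0.429 -0.311  0.031]
{'time_s': 0.95, 'qpos': array([-8.45866672e-02,  3.50724815e-01,  1.65182575e+00,  2.70434256e-06,
        1.13908557e+00, -8.46409660e-02]), 'qvel': array([ 7.44824204e-05,  8.55338448e-05,  6.08706842e-04,  1.47106841e-03,
       -6.19547171e-04, -4.52922441e-04]), 'joint_efforts': array([ 3.42352156e-03, -4.97236562e+01, -2.85484600e+01,  7.00863381e-02,
        2.20275490e-02, -3.90415005e-05]), 'tcp_pos': array([5.49976051e-01, 3.56231708e-05, 2.18609160e-01]), 'tool_rot': array([-1.74062005e-05,  7.07087983e-01,  7.07125578e-01, -1.30776428e-05]), 'wrist_force': array([-0.05131479,  0.11848358, -0.59685309]), 'wrist_torque': array([-0.01691403,  0.00742307,  0.01761838]), 'grip_force': 0.0, 'opening': 0.09234162820026617}
```

View pics/a.png

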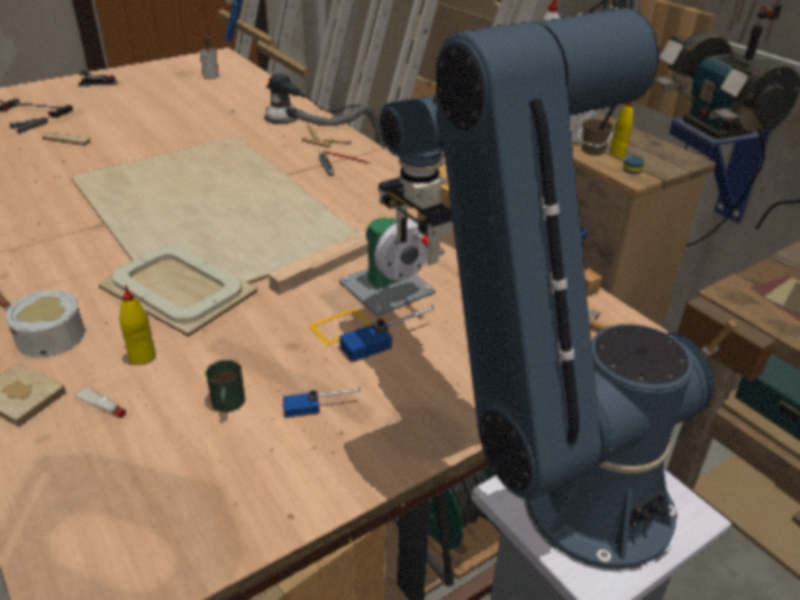

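View pics/b.png

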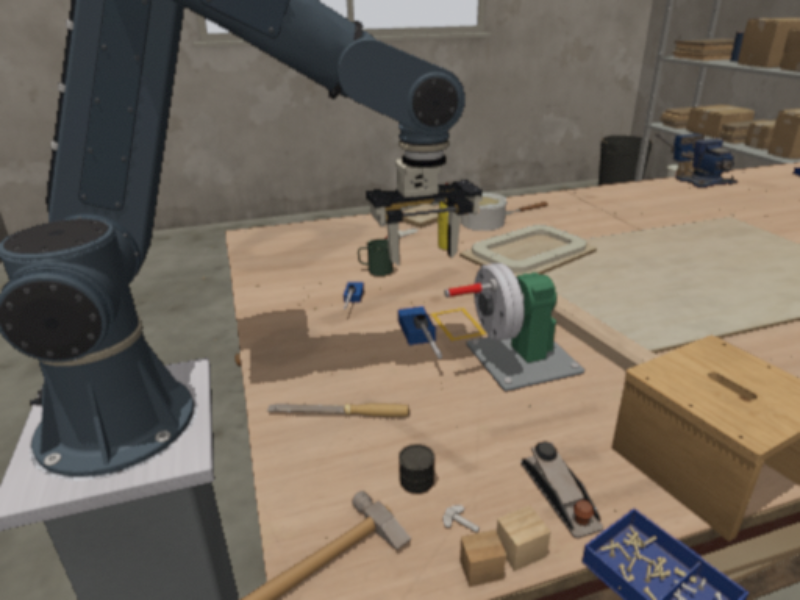

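Two blue blocks appear in the scene view (800x600): (365,340), next to the yellow outline (340,325), and (302,403) near the mug (225,385). The first looks larger; the crank is red at (425,240). The side view shows the blocks at (415,325) and (353,292), and the crank at (465,291). I'll measure both blocks and check a crop.

```bash
python3 - <<'E'
from h import *
crops=[]
for n in ("scene","side"):
    z=np.load(n+'.npz'); p,W=z['p'],z['W']
    hsv=cv2.cvtColor(p,cv2.COLOR_RGB2HSV); H,S,V=[hsv[...,i].astype(int) for i in range(3)]
    ok=np.isfinite(W[...,0])&(W[...,0]>.3)&(W[...,0]<.95)&(abs(W[...,1])<.6)
    def comp(m,name,mn=15):
        k,l,st,c=cv2.connectedComponentsWithStats((m&ok).astype(np.uint8))
        for i in range(1,k):
            if st[i,4]<mn: continue
            P=W[l==i]; print(n,name,st[i,4],c[i].round(),'min',np.percentile(P,3,0).round(3),'max',np.percentile(P,97,0).round(3))
            if name=='blue':
                T=P[P[:,2]>np.percentile(P[:,2],90)-.008]
                r=cv2.minAreaRect((T[:,:2]*1000).astype(np.float32)); print('   rect mm',np.round(r[0]),np.round(r[1]),r[2],'z',np.median(T[:,2]).round(4))
            if name in('yellow',):
                r=cv2.minAreaRect((P[:,:2]*1000).astype(np.float32)); print('   rect mm',np.round(r[0]),np.round(r[1]),r[2])
            if name=='red': print('   mean',P.mean(0).round(4), (np.linalg.svd(P-P.mean(0))[2][0]).round(3))
    comp((H>100)&(H<125)&(S>150)&(V>50)&(W[...,2]<.07),'blue')
    comp((H>18)&(H<32)&(S>170)&(V>120)&(W[...,2]<.02),'yellow')
    comp(((H<6)|(H>174))&(S>170)&(W[...,2]>.08),'red')
    comp((H>60)&(H<90)&(S>100)&(W[...,2]<.3),'green')
a=cv2.imread('pics/a.png')
p1=np.load('scene.npz')['p'][190:285,170:300,::-1]; p2=np.load('side.npz')['p'][165:260,215:345,::-1]
cv2.imwrite('pics/c.png',np.hstack([cv2.resize(x,(400,292),interpolation=cv2.INTER_CUBIC) for x in (p1,p2)]))
E
```

```text
scene blue 423 [233. 219.] min [0.539 0.075 0.012] max [0.595 0.161 0.04 ]
   rect mm [567. 114.] [96. 63.] 85.84839630126953 z 0.036
scene blue 209 [191. 259.] min [0.457 0.297 0.012] max [0.505 0.348 0.028]
   rect mm [482. 318.] [60. 41.] 63.515377044677734 z 0.0242
scene yellow 96 [212. 208.] min [ 0.634  0.058 -0.004] max [0.711 0.175 0.006]
   rect mm [671. 116.] [ 83. 124.] 3.2578439712524414
scene red 15 [ 82. 189.] min [0.79  0.516 0.162] max [0.799 0.529 0.177]
   mean [0.7947 0.5212 0.1693] [ 0.13  -0.459 -0.879]
scene green 239 [241. 160.] min [ 0.723 -0.062  0.027] max [ 0.762 -0.015  0.177]
scene green 90 [288. 326.] min [ 0.301  0.055 -0.36 ] max [ 0.331  0.061 -0.255]
scene green 21 [278. 325.] min [ 0.318  0.056 -0.381] max [ 0.378  0.095 -0.274]
scene green 40 [278. 338.] min [ 0.347  0.055 -0.452] max [ 0.375  0.062 -0.394]
side blue 48 [228. 186.] min [0.474 0.276 0.01 ] max [0.503 0.327 0.034]
   rect mm [489. 302.] [59. 28.] 84.40131378173828 z 0.0226
side blue 210 [263. 208.] min [0.539 0.059 0.011] max [0.591 0.146 0.037]
   rect mm [566. 104.] [93. 52.] 84.95
[... 383 characters left out ...]
t mm [ 694. -499.] [ 5. 84.] 16.627567291259766 z 0.0236
side blue 294 [391. 369.] min [ 0.589 -0.556  0.008] max [ 0.61  -0.488  0.029]
   rect mm [ 600. -524.] [ 4. 81.] 17.949695587158203 z 0.0246
side blue 223 [461. 373.] min [ 0.709 -0.587  0.009] max [ 0.722 -0.548  0.029]
   rect mm [ 715. -568.] [ 5. 44.] 16.816875457763672 z 0.0247
side blue 16 [428. 381.] min [ 0.638 -0.565  0.013] max [ 0.657 -0.56   0.024]
   rect mm [ 648. -563.] [21.  1.] 18.916231155395508 z 0.0211
side red 80 [298. 185.] min [ 0.57  -0.084  0.185] max [ 0.621 -0.076  0.193]
   mean [ 0.5962 -0.0803  0.1895] [-1.    -0.006  0.007]
side green 763 [343. 207.] min [ 0.719 -0.091  0.025] max [ 0.785 -0.05   0.167]
```

View pics/c.png

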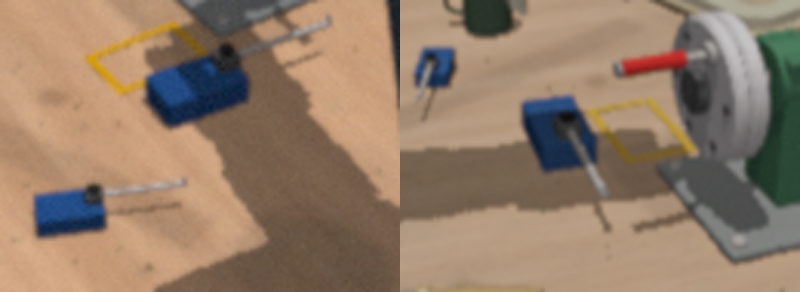

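The crop confirms the block next to the outline (scene 365,340) is the one meant: it measures about 98x60x36 mm, while the other is about 60x40x23. I'll refine the poses with the wrist camera.

```bash
cat >> h.py <<'E'
def wcloud():
    c=robot.camera_info('wrist'); p,d=robot.read_camera('wrist')
    v,u=np.mgrid[0:384,0:512].astype(float)
    x=(u-c['cx'])/c['fx'];y=(v-c['cy'])/c['fy'];r=np.hypot(x,y)+1e-9
    k=np.tan(np.minimum(r,1.5))/r
    X=np.stack([x*k*d,y*k*d,d],-1)
    W=X@rot(c['rotation']).T+np.array(c['origin']); W[d==0]=np.nan
    return p,d,W,c
E
python3 - <<'E'
from h import *
p,d,W,c=wcloud(); np.savez('w0.npz',p=p,d=d,W=W); print(c)
cv2.imwrite('pics/d.png',cv2.resize(p[:,:,::-1],(800,600)))
for a,b in ((192,256),(100,256),(300,256),(192,100),(192,400)): print(a,b,W[a,b])
E
```

```text
{'fx': 297.3186396354542, 'fy': 297.3186396354542, 'cx': 251.8042449474845, 'cy': 194.21554320011242, 'origin': array([0.54949129, 0.07282249, 0.38500108]), 'rotation': array([ 1.32867507e-01,  9.91133231e-01, -8.11811574e-04,  6.96310384e-04])}
192 256 [ 0.55560872 -0.02967864 -0.00171509]
100 256 [0.55491797 0.0903973  0.03632407]
300 256 [0.55061952 0.02677522 0.32082315]
192 100 [ 0.32678892 -0.02865622 -0.00057582]
192 400 [0.67804209 0.01241899 0.15735166]
```

View pics/d.png

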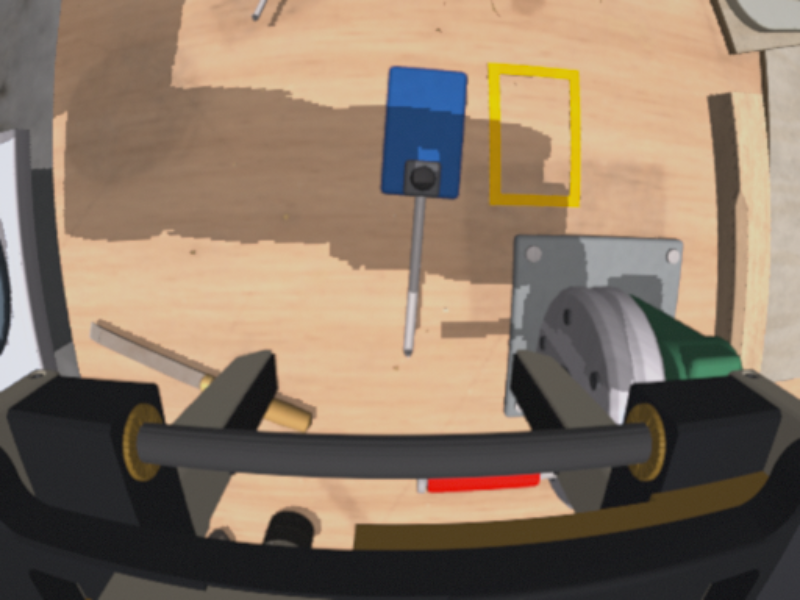

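The wrist view shows the block at (425,130), the outline at (535,135), the stand base with rotor at (600,330), and the red crank at (480,482). I'll measure these from the wrist cloud.

```bash
cat > meas.py <<'E'
from h import *
def tri(c,mask,zp):
    v,u=np.nonzero(mask); x=(u-c['cx'])/c['fx'];y=(v-c['cy'])/c['fy'];r=np.hypot(x,y)+1e-9
    D=np.stack([x/r*np.sin(r),y/r*np.sin(r),np.cos(r)],-1)@rot(c['rotation']).T
    o=np.array(c['origin']); return o+D*((zp-o[2])/D[:,2])[:,None]
def run(p,W,c,full=True):
    hsv=cv2.cvtColor(p,cv2.COLOR_RGB2HSV); H,S,V=[hsv[...,i].astype(int) for i in range(3)]
    def rect(P,n):
        r=cv2.minAreaRect((P[:,:2]*1000).astype(np.float32)); print(n,np.round(r[0],1),np.round(r[1],1),round(r[2],2))
    def big(m):
        k,l,st,_=cv2.connectedComponentsWithStats(m.astype(np.uint8)); return l==1+np.argmax(st[1:,4])
    y=big((H>18)&(H<32)&(S>150)&(V>60)&(abs(W[...,2])<.02)); rect(tri(c,y,0.),'yellow')
    b=big(cv2.morphologyEx(((H>98)&(H<125)&(S>120)&(W[...,2]>.028)).astype(np.uint8),cv2.MORPH_CLOSE,np.ones((5,5)))>0)
    rect(tri(c,b,.036),'block')
    if full:
        g=(abs(W[...,2]-.012)<.004)&(S<60)&(W[...,0]>.6)&(W[...,1]<.08); rect(W[big(g)],'base')
        r=big(((H<6)|(H>174))&(S>150)&(W[...,2]>.05)); print('red',W[r].mean(0).round(4),W[r].min(0).round(4),W[r].max(0).round(4), r.sum())
        f=(W[...,2]>.05)&(W[...,2]<.22)&(W[...,0]>.6)&(W[...,0]<.72)&(S<60)&np.isfinite(W[...,0])&(abs(W[...,1]+.07)<.12)
        P=W[f]; print('disc',np.percentile(P,[1,50,99],axis=0).round(3).tolist())
E
python3 - <<'E'
from meas import *
z=np.load('w0.npz'); c=robot.camera_info('wrist'); run(z['p'],z['W'],c)
# side-view disc & crank axis
z=np.load('side.npz'); p,W=z['p'],z['W']
hsv=cv2.cvtColor(p,cv2.COLOR_RGB2HSV); H,S=hsv[...,0].astype(int),hsv[...,1]
f=(W[...,2]>.06)&(W[...,2]<.23)&(W[...,0]>.6)&(W[...,0]<.72)&(S<60)&(abs(W[...,1]+.06)<.1)
P=W[f];print('side disc',np.percentile(P,[1,50,99],axis=0).round(3).tolist())
# fit front plane x = a + b y + c z
A=P
for _ in range(10):
    M=np.c_[np.ones(len(A)),A[:,1],A[:,2]]; s=np.linalg.lstsq(M,A[:,0],rcond=None)[0]; r=A[:,0]-M@s; A=A[abs(r)<max(.003,1.5*r.std())]
print('plane',s,len(A),np.percentile(A,[1,50,99],axis=0).round(3).tolist())
E
```

```text
yellow [669.8 115. ] [ 82.  122.3] 0.96
block [572.6 109.7] [96.1 56.9] 86.0
base [736. -53.] [169.9 168.3] 0.89
red [ 0.5931 -0.0679  0.2031] [ 0.5558 -0.0815  0.1908] [0.6259 0.0246 0.3208] 625
disc [[0.651, -0.113, 0.087], [0.655, -0.009, 0.171], [0.686, 0.014, 0.205]]
side disc [[0.637, -0.124, 0.08], [0.655, -0.084, 0.158], [0.719, -0.002, 0.209]]
plane [ 0.65175651 -0.02137508  0.00705416] 580 [[0.651, -0.122, 0.079], [0.654, -0.078, 0.15], [0.658, 0.001, 0.206]]
```

The block meant is at (0.572, 0.110), yaw about -4°. The spot is at (0.670, 0.115), yaw about +1°. The hub is at about (0.671, -0.054, 0.14), and the crank axis at about y -0.0745, z 0.186. First I move aside, turn the hand 91° and narrow the fingers.

Call:
carry_out:
  deltas: [0,0,0,4.1,-1.2,0,0.43,0,0,0,4.1,-1.2,0,0.43,0,0,0,4.2,-1.1,0,0.43,0,0,-8.3,0,0,1.5,0.43,0,0,-8.3,0,0,1.5,0.43,0,0,-8.3,0,0,1.5,0.43,0,0,-8.3,0,0,1.5,0.43,0,0,-8.3,0,0,1.5,0.43]

```text
time_s: 1.8
tcp_pos: [0.515, 0.1241, 0.1431]
tool_rot: [0.0, 0.408, 0.913, 0.0]
wrist_force: [0.1, 0.5, -0.1]
opening: 0.0407
grip_force: 0.0
```

Call:
carry_out:
  deltas: [0,0,-8.3,0,0,1.5,0.43,0,0,-8.3,0,0,1.5,0.43,0,0,-8.3,0,0,1,0.43,0,0,-8.3,0,0,0,0.43,0,0,-8.3,0,0,0,0.43,0,0,-7.9,0,0,0,0.43,0,0,0,0,0,0,0.43]

```text
time_s: 2.5
tcp_pos: [0.515, 0.124, 0.1036]
tool_rot: [0.0, -0.009, 1.0, -0.0]
wrist_force: [-0.7, -0.4, -1.3]
opening: 0.0402
grip_force: 0.0
```

```bash
python3 - <<'E'
from meas import *
s=robot.sense(); print(s['time_s'],s['tcp_pos'],Ro.from_matrix(rot(s['tool_rot'])).as_matrix().round(3),s['opening'],s['qpos'].round(2),s['wrist_force'])
E
```

```text
2.5 [0.51501948 0.12404949 0.10362662] [[-1.    -0.018  0.   ]
 [-0.018  1.    -0.   ]
 [-0.    -0.    -1.   ]] 0.04022343492694041 [ 0.15  0.47  1.8  -0.    0.87 -1.44] [-0.72979247 -0.43510952 -1.25097856]
```

Call:
carry_out:
  deltas: [0,0,0,0,0,4.3,0.43,0,0,0,0,0,4.2,0.43,0,0,0,-1,0,0,0.43,0,0,0,-1,0,0,0.43,0,0,0,-1,0,0,0.43,0,0,0,-1,0,0,0.43,0,0,0,-1,0,0,0.43,0,0,0,-1,0,0,0.43]

```text
time_s: 3.3
tcp_pos: [0.5758, 0.125, 0.0193]
tool_rot: [0.0, -0.008, 1.0, 0.0]
wrist_force: [-10.5, -0.6, 9.5]
opening: 0.04
grip_force: 5.6
```

Call:
carry_out:
  deltas: [0,0,0,-1,0,0,0.43,0,0,0,-1,0,0,0.43,0,0,0,-1,0,0,0.43,0,0,0,-0.8,0,0,0.43,0,0,0,-0.6,0,0,0.43,0,0,0,-0.4,0,0,0.43,0,0,0,0,0,0,0.43]

```text
time_s: 4.0
tcp_pos: [0.6238, 0.1258, 0.0193]
tool_rot: [0.0, -0.008, 1.0, 0.0]
wrist_force: [-3.7, -0.0, 2.4]
opening: 0.04
grip_force: 1.7
```

```bash
python3 - <<'E'
from meas import *
p,d,W,c=wcloud(); print(robot.sense()['tcp_pos'])
run(p,W,c,False)
cv2.imwrite('pics/e.png',cv2.resize(p[:,:,::-1],(800,600)))
for n in('scene','side'):
    p,d,W=cloud(n)
    hsv=cv2.cvtColor(p,cv2.COLOR_RGB2HSV); H,S=hsv[...,0].astype(int),hsv[...,1]
    b=(H>98)&(H<125)&(S>120)&(abs(W[...,2]-.036)<.006)&(abs(W[...,1]-.11)<.09)
    r=cv2.minAreaRect((W[b][:,:2]*1000).astype(np.float32)); print(n,r)
E
```

```text
[0.62382365 0.12578936 0.01932757]
yellow [631.6 125.7] [ 6.1 43.9] 0.79
block [675.1 126. ] [23.7 69.5] 0.78
scene ((655.840576171875, 117.59835052490234), (97.00259399414062, 51.306678771972656), 87.9540023803711)
side ((657.9288940429688, 107.06893920898438), (54.36568832397461, 90.2549819946289), 2.7346041202545166)
```

View pics/e.png

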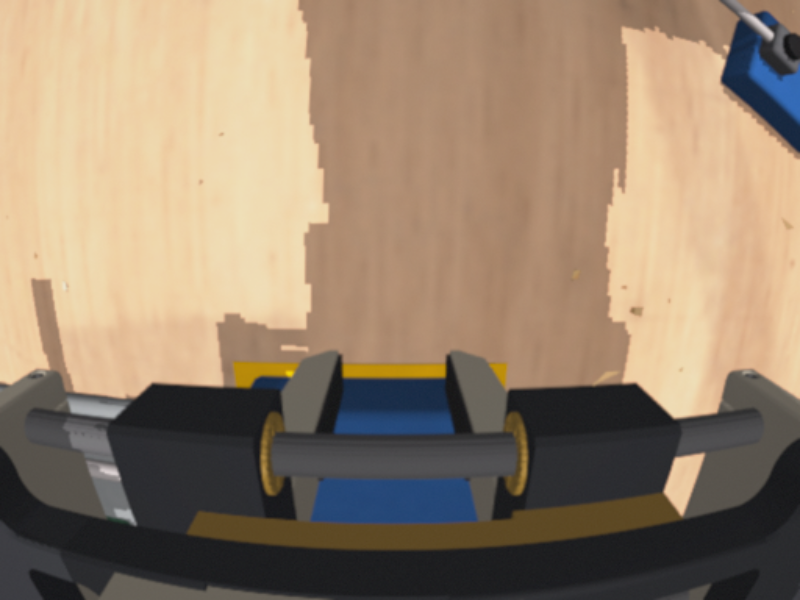

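The block is seated square but still about 8 mm short: in the wrist view the blue near edge sits just past the near tape at (370,370). I'll push 8 mm more.

Call:
carry_out:
  deltas: [0,0,0,-0.3,0,0,0.43,0,0,0,-0.3,0,0,0.43,0,0,0,-0.2,0,0,0.43,0,0,0,0,0,0,0.43,0,0,0,0,0,0,0.43,0,0,0,1.5,0,0,0.43,0,0,0,4,0,0,0.43,0,0,0,4,0,0,0.43]

```text
time_s: 4.95
tcp_pos: [0.5358, 0.1243, 0.0188]
tool_rot: [0.001, -0.008, 1.0, 0.0]
wrist_force: [0.6, 0.5, -0.1]
opening: 0.0397
grip_force: 0.0
```

Call:
carry_out:
  deltas: [0,0,0,0,0,-4.5,0.43,0,0,0,0,0,-4.5,0.43,0,0,0,0,0,-4.5,0.43,0,0,0,0,-4,-4.5,0.43,0,0,0,0,-5,-4,0.43,0,0,0,0,0,0,0.43,0,0,0,0,0,0,0.43]

```text
time_s: 5.65
tcp_pos: [0.5377, 0.0517, 0.2228]
tool_rot: [0.001, -0.007, 1.0, 0.0]
wrist_force: [-0.2, 0.5, -0.6]
opening: 0.0402
grip_force: 0.0
```

```bash
python3 - <<'E'
from meas import *
p,d,W,c=wcloud(); print(robot.sense()['tcp_pos'])
cv2.imwrite('pics/f.png',cv2.resize(p[:,:,::-1],(800,600)))
for n in('scene','side'):
    p2,d,W2=cloud(n)
    hsv=cv2.cvtColor(p2,cv2.COLOR_RGB2HSV); H,S=hsv[...,0].astype(int),hsv[...,1]
    b=(H>98)&(H<125)&(S>120)&(abs(W2[...,2]-.036)<.006)&(abs(W2[...,1]-.11)<.09)
    r=cv2.minAreaRect((W2[b][:,:2]*1000).astype(np.float32)); print(n,r)
    b=((H<6)|(H>174))&(S>170)&(W2[...,2]>.08)&(abs(W2[...,1])<.2); print('red',b.sum(),W2[b].mean(0))
run(p,W,c)
E
```

```text
[0.53714732 0.05230073 0.22183131]
scene ((665.5401000976562, 119.60760498046875), (58.42461395263672, 96.59480285644531), 2.0012760162353516)
red 41 [ 0.59626173 -0.0701113   0.1929192 ]
side ((664.6715087890625, 110.58512878417969), (54.33269119262695, 95.56095886230469), 1.5271193981170654)
red 79 [ 0.59562635 -0.08009912  0.1894758 ]
yellow [661.3  77. ] [62.6 44.5] 0.81
block [658.9  85.7] [44.5 40.8] 3.56
base [780.2  12.3] [36.7 61.6] 89.31Traceback (most recent call last):
  File "<stdin>", line 10, in <module>
  File "meas.py", line 17, in run
    r=big(((H<6)|(H>174))&(S>150)&(W[...,2]>.05)); print('red',W[r].mean(0).round(4),W[r].min(0).round(4),W[r].max(0).round(4), r.sum())
  File "meas.py", line 11, in big
    k,l,st,_=cv2.connectedComponentsWithStats(m.astype(np.uint8)); return l==1+np.argmax(st[1:,4])
                                                                               ~~~~~~~~~^^^^^^^^^^
    return _wrapfunc(a, 'argmax', axis=axis, out=out, **kwds)
    return bound(*args, **kwds)
ValueError: attempt to get argmax of an empty sequence
```

View pics/f.png

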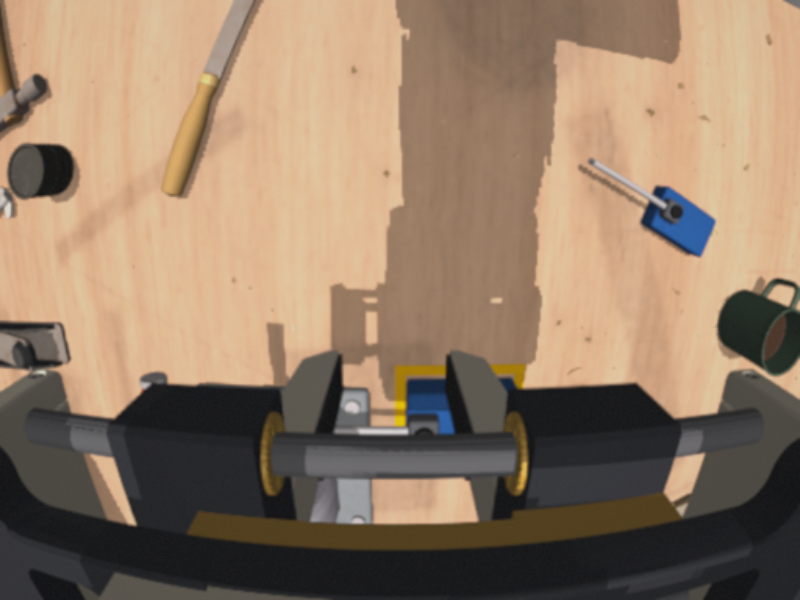

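The block sits inside the tape: near edge at (465,380), and both views put it at about (0.669, 0.116). Next I move over the crank and open.

Call:
carry_out:
  deltas: [0,0,0,-1.5,-4.3,0,0.6,0,0,0,-1.6,-4.3,0,0.6,0,0,0,-1.6,-4.2,0,0.6,0,0,0,0,0,0,0.6,0,0,0,0,0,0,0.6]

```text
time_s: 6.3
tcp_pos: [0.5859, -0.0748, 0.2209]
tool_rot: [-0.001, -0.008, 1.0, 0.0]
wrist_force: [-0.1, -0.0, 0.0]
opening: 0.0558
grip_force: 0.0
```

```bash
python3 - <<'E'
from meas import *
s=robot.sense(); print(s['tcp_pos'],s['opening'],s['time_s'],s['wrist_force'])
p,d,W,c=wcloud()
hsv=cv2.cvtColor(p,cv2.COLOR_RGB2HSV); H,S=hsv[...,0].astype(int),hsv[...,1]
b=((H<6)|(H>174))&(S>150)&(W[...,2]>.15)
print(b.sum(), W[b].mean(0) if b.any() else '', np.percentile(W[b],[5,95],axis=0) if b.any() else '')
E
```

```text
[ 0.58593188 -0.07484028  0.22088295] 0.055844638154027966 6.3 [-0.08456778 -0.0369096   0.00776539]
1556 [ 0.59457775 -0.07536387  0.19298232] [[ 0.56889577 -0.08200108  0.1899845 ]
 [ 0.62210654 -0.06880724  0.19490486]]
```

Call:
carry_out:
  deltas: [0,0,0,0,0,2.7,0.6,0,0,0,0,-0.05,2.6,0.6,0,0,0,0,0,0,0,0,0,0,0,0,0,0,0,0,0,0,0,0,0,0,0,0,0,0,0,0,0,0,0,0,0,0,0]
  grip_force: 30

```text
time_s: 7.05
tcp_pos: [0.5865, -0.0756, 0.1701]
tool_rot: [0.001, -0.008, 1.0, -0.0]
wrist_force: [-0.7, -0.2, -0.2]
opening: 0.0204
grip_force: 0.0
```

```bash
python3 - <<'E'
from h import *
s=robot.sense(); print(s['tcp_pos'],s['opening'],s['time_s'],s['wrist_force'],s['grip_force'],s['qpos'])
E
```

```text
[ 0.58647032 -0.07560253  0.17013583] 0.02042452050575421 7.05 [-0.71162463 -0.24165979 -0.22989049] 0.0 [-2.06926262e-01  4.76233196e-01  1.59038603e+00  9.08461824e-06
  1.07360118e+00 -1.79356675e+00]
```

Call:
carry_out:
  deltas: [0,0,0,0,0,0,0,0,0,0,0,0,0,0,0,0,0,0,0,0,0]
  grip_force: 30

```text
time_s: 7.35
tcp_pos: [0.5863, -0.0755, 0.1697]
tool_rot: [0.0, -0.008, 1.0, 0.0]
wrist_force: [-0.4, 2.4, 4.5]
opening: 0.0153
grip_force: 30.0
```

```bash
python3 - <<'E'
from h import *
s=robot.sense(); print(s['tcp_pos'],s['opening'],s['time_s'],s['wrist_force'],s['grip_force'])
t=s['tcp_pos']; th0=np.arctan2(-(t[1]+.054),t[2]+.019-.14); print(th0, np.hypot(t[1]+.054,t[2]+.019-.14))
th=.42+np.radians(8)*np.arange(49)
Y=-5*np.sin(th);Z=5*np.cos(th); y=np.diff(Y.round(2)); z=-np.diff(Z.round(2))
for i in range(0,48,4): print(round(np.degrees(th[i+4])),[(round(float(a),2),round(float(b),2)) for a,b in zip(y[i:i+4],z[i:i+4])])
E
```

```text
[ 0.58633851 -0.07554251  0.16970496] 0.015303738732894145 7.35 [-0.43505329  2.44985159  4.54856435] 30.001312494277954
0.4164374803156759 0.05325648298781858
56 [(-0.61, 0.33), (-0.57, 0.41), (-0.5, 0.49), (-0.43, 0.55)]
88 [(-0.35, 0.6), (-0.26, 0.65), (-0.17, 0.68), (-0.07, 0.69)]
120 [(0.03, 0.7), (0.12, 0.69), (0.22, 0.66), (0.3, 0.62)]
152 [(0.39, 0.58), (0.47, 0.52), (0.54, 0.45), (0.59, 0.37)]
184 [(0.64, 0.28), (0.67, 0.19), (0.69, 0.1), (0.69, -0.0)]
216 [(0.7, -0.1), (0.67, -0.19), (0.63, -0.29), (0.59, -0.37)]
248 [(0.54, -0.45), (0.46, -0.52), (0.39, -0.57), (0.31, -0.63)]
280 [(0.21, -0.67), (0.12, -0.68), (0.03, -0.7), (-0.08, -0.69)]
312 [(-0.17, -0.68), (-0.26, -0.65), (-0.35, -0.6), (-0.43, -0.55)]
344 [(-0.5, -0.48), (-0.57, -0.41), (-0.61, -0.33), (-0.66, -0.24)]
376 [(-0.68, -0.14), (-0.7, -0.05), (-0.69, 0.05), (-0.68, 0.15)]
408 [(-0.66, 0.23), (-0.61, 0.33), (-0.57, 0.41), (-0.5, 0.49)]
```

Call:
carry_out:
  deltas: [0,0,0,0,-0.61,0.33,0,0,0,0,0,-0.57,0.41,0,0,0,0,0,-0.5,0.49,0,0,0,0,0,-0.43,0.55,0]

```text
time_s: 7.75
tcp_pos: [0.5867, -0.0973, 0.152]
tool_rot: [0.0, -0.008, 1.0, -0.0]
wrist_force: [-1.6, 1.9, 6.1]
opening: 0.0152
grip_force: 30.0
```

Call:
carry_out:
  deltas: [0,0,0,0,-0.35,0.6,0,0,0,0,0,-0.26,0.65,0,0,0,0,0,-0.17,0.68,0,0,0,0,0,-0.07,0.69,0]

```text
time_s: 8.15
tcp_pos: [0.5868, -0.106, 0.1257]
tool_rot: [0.0, -0.008, 1.0, -0.0]
wrist_force: [-2.4, -1.2, 7.7]
opening: 0.0152
grip_force: 30.0
```

```bash
python3 - <<'E'
from h import *
s=robot.sense(); print(s['tcp_pos'],s['opening'],s['wrist_force'],s['grip_force'])
t=s['tcp_pos']; print(np.arctan2(-(t[1]+.054),t[2]+.0185-.14), np.hypot(t[1]+.054,t[2]+.0185-.14))
E
```

```text
[ 0.58684823 -0.10596782  0.12567369] 0.015200834176454658 [-2.35519    -1.24618678  7.69727879] 30.002399682998657
1.490655337923374 0.05213514720120252
```

Working well; continuing round.

Call:
carry_out:
  deltas: [0,0,0,0,0.03,0.7,0,0,0,0,0,0.12,0.69,0,0,0,0,0,0.22,0.66,0,0,0,0,0,0.3,0.62,0]

```text
time_s: 8.55
tcp_pos: [0.5867, -0.0994, 0.0989]
tool_rot: [0.0, -0.008, 1.0, -0.001]
wrist_force: [-3.1, -1.3, 7.4]
opening: 0.0152
grip_force: 30.0
```

Call:
carry_out:
  deltas: [0,0,0,0,0.39,0.58,0,0,0,0,0,0.47,0.52,0,0,0,0,0,0.54,0.45,0,0,0,0,0,0.59,0.37,0]

```text
time_s: 8.95
tcp_pos: [0.5865, -0.0795, 0.0796]
tool_rot: [0.0, -0.008, 1.0, -0.001]
wrist_force: [-1.0, -4.0, 6.4]
opening: 0.0152
grip_force: 30.0
```

Call:
carry_out:
  deltas: [0,0,0,0,0.64,0.28,0,0,0,0,0,0.67,0.19,0,0,0,0,0,0.69,0.1,0,0,0,0,0,0.69,0,0]

```text
time_s: 9.35
tcp_pos: [0.5861, -0.0526, 0.0738]
tool_rot: [0.0, -0.008, 1.0, -0.001]
wrist_force: [-0.8, -6.2, 4.9]
opening: 0.015
grip_force: 30.0
```

Call:
carry_out:
  deltas: [0,0,0,0,0.7,-0.1,0,0,0,0,0,0.67,-0.19,0,0,0,0,0,0.63,-0.29,0,0,0,0,0,0.59,-0.37,0]

```text
time_s: 9.75
tcp_pos: [0.5857, -0.0266, 0.0832]
tool_rot: [0.0, -0.008, 1.0, -0.001]
wrist_force: [0.6, -5.9, 2.3]
opening: 0.0153
grip_force: 30.0
```

Call:
carry_out:
  deltas: [0,0,0,0,0.54,-0.45,0,0,0,0,0,0.46,-0.52,0,0,0,0,0,0.39,-0.57,0,0,0,0,0,0.31,-0.63,0]

```text
time_s: 10.15
tcp_pos: [0.5854, -0.0095, 0.105]
tool_rot: [0.0, -0.008, 1.0, -0.001]
wrist_force: [0.6, -7.4, 0.4]
opening: 0.0153
grip_force: 30.0
```

Call:
carry_out:
  deltas: [0,0,0,0,0.21,-0.67,0,0,0,0,0,0.12,-0.68,0,0,0,0,0,0.03,-0.7,0,0,0,0,0,-0.08,-0.69,0]

```text
time_s: 10.55
tcp_pos: [0.5853, -0.0067, 0.1324]
tool_rot: [0.0, -0.008, 1.0, -0.0]
wrist_force: [3.6, -6.8, -2.2]
opening: 0.0149
grip_force: 30.0
```

Call:
carry_out:
  deltas: [0,0,0,0,-0.17,-0.68,0,0,0,0,0,-0.26,-0.65,0,0,0,0,0,-0.35,-0.6,0,0,0,0,0,-0.43,-0.55,0]

```text
time_s: 10.95
tcp_pos: [0.5854, -0.0186, 0.1571]
tool_rot: [0.0, -0.008, 1.0, -0.0]
wrist_force: [4.6, -5.3, -7.0]
opening: 0.0152
grip_force: 30.0
```

Call:
carry_out:
  deltas: [0,0,0,0,-0.5,-0.48,0,0,0,0,0,-0.57,-0.41,0,0,0,0,0,-0.61,-0.33,0,0,0,0,0,-0.66,-0.24,0]

```text
time_s: 11.35
tcp_pos: [0.5858, -0.0416, 0.1718]
tool_rot: [0.0, -0.008, 1.0, 0.0]
wrist_force: [5.5, 1.0, -6.0]
opening: 0.015
grip_force: 30.0
```

Call:
carry_out:
  deltas: [0,0,0,0,-0.68,-0.14,0,0,0,0,0,-0.7,-0.05,0,0,0,0,0,-0.69,0.05,0,0,0,0,0,-0.68,0.15,0]

```text
time_s: 11.75
tcp_pos: [0.5862, -0.0692, 0.172]
tool_rot: [0.0, -0.008, 1.0, 0.0]
wrist_force: [3.7, 4.0, 1.0]
opening: 0.0153
grip_force: 30.0
```

Call:
carry_out:
  deltas: [0,0,0,0,-0.66,0.23,0,0,0,0,0,-0.61,0.33,0,0,0,0,0,-0.57,0.41,0,0,0,0,0,-0.5,0.49,0]

```text
time_s: 12.15
tcp_pos: [0.5866, -0.0932, 0.1571]
tool_rot: [0.0, -0.008, 1.0, -0.0]
wrist_force: [1.8, 3.2, 5.0]
opening: 0.0152
grip_force: 30.0
```

```bash
cat > fit.py <<'E'
import numpy as np
from scipy.optimize import least_squares
D=np.array([[-.0973,.152,1.9,6.1],[-.106,.1257,-1.2,7.7],[-.0994,.0989,-1.3,7.4],[-.0795,.0796,-4,6.4],[-.0526,.0738,-6.2,4.9],[-.0266,.0832,-5.9,2.3],[-.0095,.105,-7.4,.4],[-.0067,.1324,-6.8,-2.2],[-.0186,.1571,-5.3,-7],[-.0416,.1718,1,-6],[-.0692,.172,4,1],[-.0932,.1571,3.2,5]])
c=least_squares(lambda q:np.hypot(D[:,0]-q[0],D[:,1]-q[1])-q[2],[-.054,.12,.05]).x; print('circle',c)
th=np.arctan2(-(D[:,0]-c[0]),D[:,1]-c[1])%(2*np.pi)
Ft=D[:,2]*np.cos(th)+D[:,3]*np.sin(th); Fr=-D[:,2]*np.sin(th)+D[:,3]*np.cos(th)
M=np.c_[np.ones(len(th)),np.sin(th),np.cos(th)]
s,res=np.linalg.lstsq(M,Ft,rcond=None)[:2]; print('deg',np.degrees(th).round()); print('Ft',Ft.round(1)); print('fit',(M@s).round(1)); print('Fr',Fr.round(1))
# Ft = c - A sin(th+phi) 
A=np.hypot(s[1],s[2]); phi=np.arctan2(-s[2],-s[1]); print(s,'A',A,'phi',np.degrees(phi),'target theta',np.degrees(np.pi-phi)%360)
E
python3 fit.py
```

```text
circle [-0.05594444  0.12375699  0.05006062]
deg [ 56.  88. 120. 152. 184. 216. 248. 280. 312. 343.  15.  48.]
Ft [6.1 7.6 7.1 6.5 5.9 3.4 2.4 1.  1.7 2.7 4.1 5.9]
fit [6.2 7.3 7.5 6.8 5.3 3.6 2.2 1.4 1.6 2.6 4.1 5.9]
Fr [ 1.9  1.5 -2.5 -3.8 -5.3 -5.3 -7.  -7.1 -8.6 -5.5 -0.1  0.9]
[ 4.43741785  2.87999806 -1.09049537] A 3.0795403808019417 phi 159.26110516267875 target theta 20.738894837321258
```

Drag is 4.4 N, weight amplitude 3.1 N, and the heavy side would be down at a crank angle of about 21°. I'll lead it back the other way to cancel any lag in the readings.

Call:
carry_out:
  deltas: [0,0,0,0,0.5,-0.49,0,0,0,0,0,0.57,-0.41,0,0,0,0,0,0.61,-0.33,0,0,0,0,0,0.66,-0.23,0]

```text
time_s: 12.55
tcp_pos: [0.5862, -0.0703, 0.1716]
tool_rot: [0.0, -0.008, 1.0, -0.001]
wrist_force: [4.2, -5.0, 0.1]
opening: 0.015
grip_force: 30.0
```

Call:
carry_out:
  deltas: [0,0,0,0,0.68,-0.15,0,0,0,0,0,0.69,-0.05,0,0,0,0,0,0.7,0.05,0,0,0,0,0,0.68,0.14,0]

```text
time_s: 12.95
tcp_pos: [0.5858, -0.0428, 0.172]
tool_rot: [0.0, -0.008, 1.0, -0.001]
wrist_force: [3.0, -5.8, 1.9]
opening: 0.015
grip_force: 30.0
```

Call:
carry_out:
  deltas: [0,0,0,0,0.66,0.24,0,0,0,0,0,0.61,0.33,0,0,0,0,0,0.57,0.41,0,0,0,0,0,0.5,0.48,0]

```text
time_s: 13.35
tcp_pos: [0.5855, -0.0191, 0.1575]
tool_rot: [0.0, -0.008, 1.0, -0.001]
wrist_force: [1.6, -5.0, 5.6]
opening: 0.0148
grip_force: 30.0
```

Call:
carry_out:
  deltas: [0,0,0,0,0.43,0.55,0,0,0,0,0,0.35,0.6,0,0,0,0,0,0.26,0.65,0,0,0,0,0,0.17,0.68,0]

```text
time_s: 13.75
tcp_pos: [0.5853, -0.0068, 0.1325]
tool_rot: [0.0, -0.008, 1.0, -0.001]
wrist_force: [0.5, -2.5, 5.7]
opening: 0.0152
grip_force: 30.0
```

Call:
carry_out:
  deltas: [0,0,0,0,0.08,0.69,0,0,0,0,0,-0.03,0.7,0,0,0,0,0,-0.12,0.68,0,0,0,0,0,-0.21,0.67,0]

```text
time_s: 14.15
tcp_pos: [0.5854, -0.0096, 0.1051]
tool_rot: [0.0, -0.008, 1.0, -0.0]
wrist_force: [-0.2, -2.7, 8.2]
opening: 0.0148
grip_force: 30.0
```

Call:
carry_out:
  deltas: [0,0,0,0,-0.31,0.63,0,0,0,0,0,-0.39,0.57,0,0,0,0,0,-0.46,0.52,0,0,0,0,0,-0.54,0.45,0]

```text
time_s: 14.55
tcp_pos: [0.5856, -0.0264, 0.0833]
tool_rot: [0.0, -0.008, 1.0, -0.0]
wrist_force: [1.3, 1.3, 7.3]
opening: 0.015
grip_force: 30.0
```

Call:
carry_out:
  deltas: [0,0,0,0,-0.59,0.37,0,0,0,0,0,-0.63,0.29,0,0,0,0,0,-0.67,0.19,0,0,0,0,0,-0.7,0.1,0]

```text
time_s: 14.95
tcp_pos: [0.586, -0.0522, 0.0738]
tool_rot: [0.0, -0.008, 1.0, -0.0]
wrist_force: [1.6, 3.2, 7.2]
opening: 0.0157
grip_force: 30.0
```

Call:
carry_out:
  deltas: [0,0,0,0,-0.69,0,0,0,0,0,0,-0.69,-0.1,0,0,0,0,0,-0.67,-0.19,0,0,0,0,0,-0.64,-0.28,0]

```text
time_s: 15.35
tcp_pos: [0.5863, -0.0791, 0.0793]
tool_rot: [0.0, -0.008, 1.0, 0.0]
wrist_force: [3.4, 4.0, 2.9]
opening: 0.015
grip_force: 30.0
```

Call:
carry_out:
  deltas: [0,0,0,0,-0.59,-0.37,0,0,0,0,0,-0.54,-0.45,0,0,0,0,0,-0.47,-0.52,0,0,0,0,0,-0.39,-0.58,0]

```text
time_s: 15.75
tcp_pos: [0.5866, -0.0992, 0.0985]
tool_rot: [0.0, -0.008, 1.0, -0.0]
wrist_force: [5.9, 3.3, -0.6]
opening: 0.0149
grip_force: 30.0
```

Call:
carry_out:
  deltas: [0,0,0,0,-0.3,-0.62,0,0,0,0,0,-0.22,-0.66,0,0,0,0,0,-0.12,-0.69,0,0,0,0,0,-0.03,-0.7,0]

```text
time_s: 16.15
tcp_pos: [0.5867, -0.106, 0.1252]
tool_rot: [0.0, -0.008, 1.0, -0.0]
wrist_force: [5.5, 1.8, -1.1]
opening: 0.015
grip_force: 30.0
```

Call:
carry_out:
  deltas: [0,0,0,0,0.07,-0.69,0,0,0,0,0,0.17,-0.68,0,0,0,0,0,0.26,-0.65,0,0,0,0,0,0.35,-0.6,0]

```text
time_s: 16.55
tcp_pos: [0.5866, -0.0977, 0.1514]
tool_rot: [0.0, -0.008, 1.0, -0.001]
wrist_force: [5.3, -1.1, -1.7]
opening: 0.0149
grip_force: 30.0
```

Call:
carry_out:
  deltas: [0,0,0,0,0.43,-0.55,0,0,0,0,0,0.5,-0.49,0,0,0,0,0,0.57,-0.41,0,0,0,0,0,0.61,-0.33,0]

```text
time_s: 16.95
tcp_pos: [0.5863, -0.0768, 0.1692]
tool_rot: [0.0, -0.008, 1.0, -0.001]
wrist_force: [5.9, -4.4, -1.6]
opening: 0.0149
grip_force: 30.0
```

```bash
python3 - <<'E'
s=open('fit.py').read()
import re
D2="[[-.0703,.1716,-5,.1],[-.0428,.172,-5.8,1.9],[-.0191,.1575,-5,5.6],[-.0068,.1325,-2.5,5.7],[-.0096,.1051,-2.7,8.2],[-.0264,.0833,1.3,7.3],[-.0522,.0738,3.2,7.2],[-.0791,.0793,4,2.9],[-.0992,.0985,3.3,-.6],[-.106,.1252,1.8,-1.1],[-.0977,.1514,-1.1,-1.7],[-.0768,.1692,-4.4,-1.6]]"
s2=re.sub(r"D=np.array\(.*\)",f"D=np.array({D2})",s); exec(s2)
E
```

```text
circle [-0.05600656  0.1236939   0.05003137]
deg [ 17. 345. 312. 280. 248. 216. 184. 153. 120.  88.  56.  25.]
Ft [-4.8 -6.1 -7.5 -6.1 -6.6 -5.4 -3.7 -2.2 -2.2 -1.  -2.  -4.7]
fit [-4.5 -6.  -7.  -7.2 -6.5 -5.2 -3.6 -2.3 -1.6 -1.7 -2.7 -4.1]
Fr [ 1.5  0.3  0.1 -1.5 -5.6 -5.1 -6.9 -4.4 -2.5 -1.8 -0.   0.4]
[-4.36007921  2.66866235 -0.96454322] A 2.837622662673931 phi 160.12846106491665 target theta 19.871538935083343
```

Both passes agree that the heavy side is down at about 20°. I'll make the final 4° and settle.

Call:
carry_out:
  deltas: [0,0,0,0,0.17,-0.07,0,0,0,0,0,0.17,-0.07,0,0,0,0,0,0,0,0,0,0,0,0,0,0,0,0,0,0,0,0,0,0,0,0,0,0,0,0,0]
  grip_force: 30

```text
time_s: 17.55
tcp_pos: [0.5862, -0.0733, 0.1706]
tool_rot: [0.0, -0.008, 1.0, -0.001]
wrist_force: [3.6, -4.1, 0.3]
opening: 0.0149
grip_force: 30.0
```

```bash
python3 - <<'E'
from h import *
s=robot.sense(); t=s['tcp_pos']; print(t,s['grip_force'],s['qvel'].round(4),s['wrist_force'],'theta',np.degrees(np.arctan2(-(t[1]+.056),t[2]-.1237)))
for n in('scene','side'):
    p,d,W=cloud(n)
    if n=='scene': cv2.imwrite('pics/g.png',cv2.resize(p[150:280,180:340,::-1],(800,600)))
    hsv=cv2.cvtColor(p,cv2.COLOR_RGB2HSV); H,S=hsv[...,0].astype(int),hsv[...,1]
    b=(H>98)&(H<125)&(S>120)&(abs(W[...,2]-.036)<.006)&(abs(W[...,1]-.11)<.09)
    print(n,cv2.minAreaRect((W[b][:,:2]*1000).astype(np.float32)))
E
```

```text
[ 0.58622626 -0.07327804  0.17064106] 30.002463161945343 [ 0.     -0.0013 -0.0023 -0.0028 -0.0013 -0.0024] [ 3.62535576 -4.08984424  0.27696746] theta 20.20762220706114
scene ((664.42578125, 118.53944396972656), (97.0393295288086, 63.016971588134766), 88.20866394042969)
side ((665.21435546875, 110.30687713623047), (55.6346435546875, 93.22698211669922), 3.6179940700531006)
```

View pics/g.png

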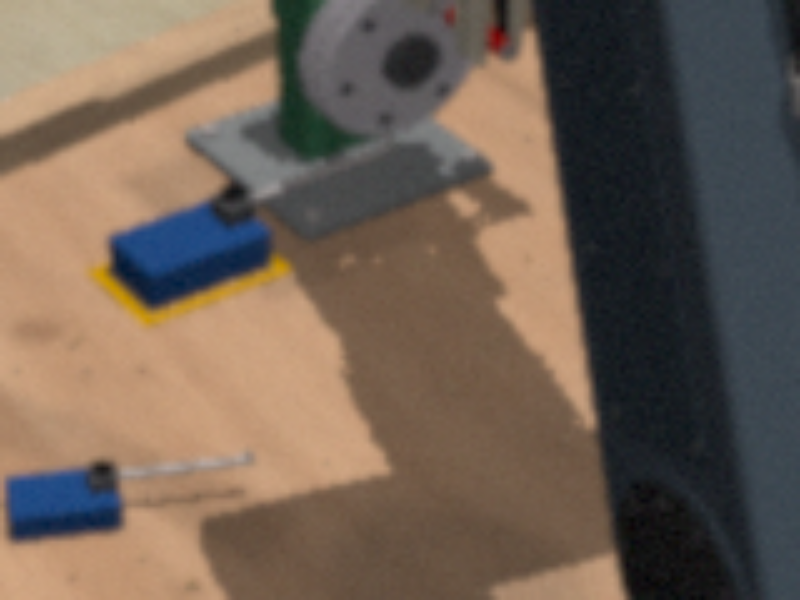

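The picture shows the block (190,255) inside its tape with even margins, and the hand gripping the crank (480,30). The rotor is still at 20°. Handing in.

```bash
python3 -c "
from station import robot
print(robot.close_job())"
```

```text
the job is handed in; nothing more can be done
None
```

The job is handed in after about 18 of the 72 s: the pointer block is square in the yellow outline, the rotor was turned once right round each way, and the hand still grips the crank at about 20°, where the force readings from both passes put the heavy side straight down; no verdict came back.

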